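Lay the lens bar and hold the inspection shutter half open

ROBOT

A 6-joint arm with a two-finger parallel gripper is mounted at the origin on a cart in front of the work surface, level with it; the furniture and walls round the work are solid. World frame = base frame: x ahead of the robot, y to its left, z up, the work surface at z = 0. Lengths are in m, angles in degrees, forces in N, time in s.
With the tool pointing down it reaches from about 0.375 to 0.9 m from the base axis. Payload 3.1 kg.
Tool frame: the origin (TCP) lies at the centre of the arm's flange, where the gripper is bolted on; the fingertips stand 182 mm ahead of it and the grasp point (between the pads) lies bot.grip_point_offset ahead of it (bot.grip_point_offset is the distance from the TCP to the grasp point, in m); x points along the fingers, z is the direction in which the jaws open and shut, and the axes are right-handed (so a half turn about x gives the same grasp; the last joint's range is limited). The gripper opens to 87 mm and grips with 3 to 60 N. Pads are 19 mm wide; open, the fingers measure 117 mm over their backs; the gripper's body (75 mm by 190 mm) begins 51 mm behind the grasp point.
Start: joints at [59.33, 30.224, 82.088, -0, 67.689, -10.227], TCP at [0.218, 0.586, 0.405] pointing down, gripper open.
Joint ranges: [-176.69, 176.69], [-43.24, 126.21], [12.49, 139.97], [-82, 262], [0, 151.66], [-163.58, 163.58]. Speed limits (degrees/s): [159.86, 159.86, 180, 180, 180, 180].

INTERFACE

Orientations are given as a 3x3 rotation matrix whose columns are the frame's x, y, z axes.
In Python, from rig import bot gives the robot as it stands.
- The arm moves only by the tool step_arm, never from a script. Its argument "motion" is a list that holds one entry, the list of rows, each a list of 7 numbers: the turn, a rotation vector about the world's x, y, z in degrees, then the shift along the world's x, y, z in mm, then the finger opening in mm, from 0 to 87. A call has 1 to 12 rows; each row is the pose to reach, as a shift and turn from the pose commanded when the call began; what a row does not reach only later rows make up. A row lasts 1/12 s, in which the tool goes at most 41.7 mm and 7.16 degrees, less where a joint would pass 70% of its speed; a pose out of reach is approached as far as the arm can. A call with a gripper value outside its range is refused whole. The fingers move at their own pace and stop on an object; the grip force is fixed at half the most. Time passes only in rows, so rows that repeat a pose let the fingers close. It gives the time, the measured TCP pose, the force and the opening at its end, in the units of the state.
- bot.read_state(): the state, without advancing time (a new reading comes with each control period).
- bot.capture(name): name is "scene" or "top" or "wrist"; returns a dict with "frame" (384x512x3 uint8, red, green, blue), "range_z" (384x512 float32, m along the optical axis (not along the pixel's ray), 0 where there is no reading), "fx", "fy", "cx", "cy" (pixels), "cam_to_world" (4x4, takes a point from camera to world coordinates). Camera axes: x right, y down, z forward; pixel columns grow to the right and rows downward; lengths in m; the calibration is good to about 2 mm. A picture is of the moment at which its call begins.
- bot.hand_in(): hands the job in, once; it reports no verdict.
The state is a dict: "time_s": time; "joint_positions": joint angles; "qvel": joint speeds; "tau": joint torques, N m; "position": TCP position; "tcp_rot": TCP orientation; "force": force on the tool from outside, world axes, zero at the start; "moment": the same for the moment, N m; "opening": opening from 0.0 (shut) to 1.0 (fully open).
Only numpy, scipy, OpenCV 4.12 (cv2) and the standard library are available. Lean on these libraries where they do the work, as an engineer would, in place of code of your own. Each camera call takes 0.05 s, during which the arm holds its last target.

TASK

Lay the flat lens bar in the two saddles of the inspection box, so that it bridges the window with its lens over the window's middle, and let go of it. Then draw the sprung shutter back by its tab to half of its travel, never past three quarters, and keep holding the tab there: the spring would pull it shut, so you finish while still holding it half open. Leave the tweezers, the hand punch and the graver where they are.

Things in the scene. Friction and masses are not known exactly. Their poses are not given: they have to be found in the camera images.
- inspection_box: Fixed low grey-painted metal box, 180 (x) x 140 (y) x 28 mm high. Origin: centre of its underside, on the cabinet top; z up. Deck window at x 15 to 75, y -20 to 20 mm, closed by the shutter, which runs along x between two low guide rails (y = 25 to 37 mm each side, tops 38.5 mm above the cabinet top), ticked in white at shut, half (longer tick) and fully open.
- lens_seat (a point): Point midway between two fixed steel saddles, at seat height, 62 mm above the cabinet top, over the window's middle (box x = 45, y = 0 mm). Axes as the box. The saddles stand 60 mm either side in y, each 46 (x) x 14 (y) mm, with two cheeks 36 mm apart in x rising 8 mm above the seat. The lens bar's origin belongs here.
- lens_bar: Loose flat aluminium bar, 30 (x, width) x 150 (y, length) x 10 mm (z), about 0.1 kg, with a 19 mm round lens in its middle; it lies flat on the cabinet top, left of the box. Origin: centre of its underside. It may lie either way round in the saddles.
- shutter (a joint): Travel of the sliding shutter in m: 0 shut, 0.030 half, 0.060 fully open; it opens towards the box's -x. A spring pulls it shut: about 3 N at the start, 7.5 N at half, 12 N fully open; it snaps shut when let go.
- shutter_tab (a point): Upright steel tab of the shutter, 12 (x) x 24 (y) mm, its top 72.5 mm above the cabinet top; the lowest 4 mm (up to 36.5 mm) widen to a 22 x 30 mm foot. This point: centre of its top; axes as the box. Shut, it stands at x = -15, y = 0 mm of the box; it moves towards the box's -x.
- tweezers: Steel tweezers, 12 x 136 x 10 mm, lying near the cabinet's front edge; a bystander. Origin: centre of the underside.
- punch: Black hand punch, 20 mm round, 60 mm tall, standing behind the box; a bystander. Origin: centre of the underside.
- scriber: Graver (dark handle, 13 x 170 x 13 mm) lying at the back of the cabinet top; a bystander. Origin: centre of the underside.

How it is judged (in metres and radians):
On the way, in this order (a step that is already met when the one before it is completed fails the run):
1. the lens bar lies in both saddles, lens over the window, let go (horizontal distance between lens_bar and lens_seat below 0.012 m and z of lens_bar in the frame of lens_seat between -0.003 and 0.003 m and angle between the y axis of lens_bar and the y axis of inspection_box, either way round below 0.12 rad and angle between lens_bar's own z axis and vertical below 0.05 rad and contact force between the fingers and lens_bar below 0.2 N), for 0.2 s.
2. the shutter is held by its tab at half travel (value of joint shutter between 0.024 and 0.036 m and contact force between the fingers and shutter above 1 N), for 0.3 s.
At the end, for the whole second after the job is handed in: The lens bar lies flat on both seats (origin within 12 mm of the lens seat in plan and 3 mm in height, within 0.12 rad of the saddles' line), untouched; the shutter stands between 24 and 36 mm of its 60 mm, held by the fingers on its tab with more than 1 N (all of step 1 and all of step 2); the arm keeps its last pose, push and grip.
It fails at once if the shutter is drawn past three quarters of its travel (value of joint shutter above 0.046 m).
It fails at once if the tweezers moved (distance of tweezers from where it was at the start of the episode above 0.02 m).
It fails at once if the hand punch moved (distance of punch from where it was at the start of the episode above 0.02 m).
It fails at once if the graver moved (distance of scriber from where it was at the start of the episode above 0.02 m).
It also fails if it takes over 45 s, if anything falls off the work surface, if the arm or the gripper's body presses on something with over 40 N, if the wrist force passes 120 N, or if a joint passes its speed limit or range.

## Working session

There is one attempt and no reset: what is moved stays moved. The work goes in short steps, Python scripts to look and compute and a tool call to move; the robot and the scene stay as the last step left them, time stands still between calls to the robot, and variables do not carry over. Pictures are saved under pics/ and viewed, and the job is handed in when it is done.

Besides the shell and the picture viewer there is one more tool, called after "Emit:" in YAML: its name, and indented under it one key for each argument. step_arm: Moves the arm, as the interface text tells. Its arguments: {"type":"object","properties":{"motion":{"type":"array"}},"required":["motion"]}

```bash
ls; mkdir -p pics
python3 - <<'E'
from rig import bot
import cv2
print(bot.grip_point_offset); print(bot.read_state())
for n in ["scene","top","wrist"]:
    c=bot.capture(n); cv2.imwrite(f"pics/{n}0.png",c["frame"][:,:,::-1]); print(n,c["fx"],c["fy"],c["cx"],c["cy"]); print(c["cam_to_world"].round(4).tolist())
E
```

```text
pics
0.1635
{'time_s': 0.0, 'joint_positions': array([ 5.93292329e+01,  3.02782353e+01,  8.21555563e+01, -2.24241897e-03,
        6.76887697e+01, -1.02276038e+01]), 'qvel': array([ 0.00212515,  0.13676856,  0.02401168, -0.00083765, -0.0291251 ,
       -0.07980625]), 'tau': array([-1.10899378e-03, -4.40033019e+01, -1.76596302e+01,  6.33506547e-02,
        5.79342199e-02, -1.77093789e-04]), 'position': array([0.21810253, 0.58534769, 0.40378366]), 'tcp_rot': array([[-1.06001921e-03, -9.37024150e-01,  3.49262965e-01],
       [-1.85833326e-03,  3.49264404e-01,  9.37022370e-01],
       [-9.99997711e-01,  3.44214733e-04, -2.11153012e-03]]), 'force': array([ 0.05890795, -0.31002552,  0.70701474]), 'moment': array([-0.01427373,  0.01237976,  0.06538421]), 'opening': 1.0006209217597126}
scene 482.4898817012838 482.4898817012838 252.87889439585086 182.19542516324407
[[0.6802, -0.2898, 0.6733, -0.0303], [-0.733, -0.2802, 0.6198, -0.552], [0.0091, -0.9151, -0.403, 0.4345], [0.0, 0.0, 0.0, 1.0]]
top 436.72125083865814 436.72125083865814 257.98337475069786 197.28635575080054
[[0.0285, -0.9758, 0.2167, 0.3483], [-0.9996, -0.0262, 0.0135, -0.0417], [-0.0075, -0.217, -0.9762, 1.0534], [0.0, 0.0, 0.0, 1.0]]
wrist 308.04890782751886 308.04890782751886 251.0622914273226 187.70284825046235
[[0.3486, 0.9048, 0.2445, 0.1515], [0.9373, -0.3361, -0.0927, 0.6093], [-0.0017, 0.2615, -0.9652, 0.3824], [0.0, 0.0, 0.0, 1.0]]
```

View pics/top0.png

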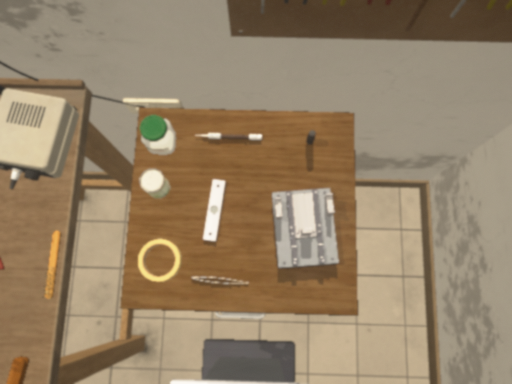

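View pics/scene0.png

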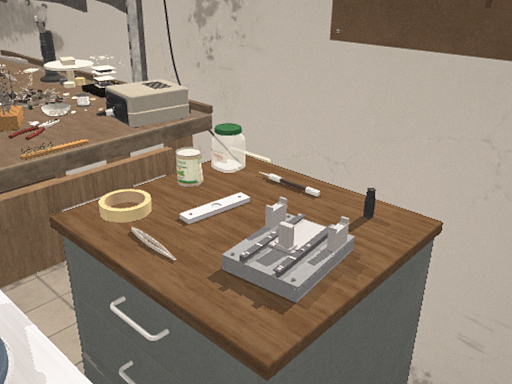

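View pics/wrist0.png

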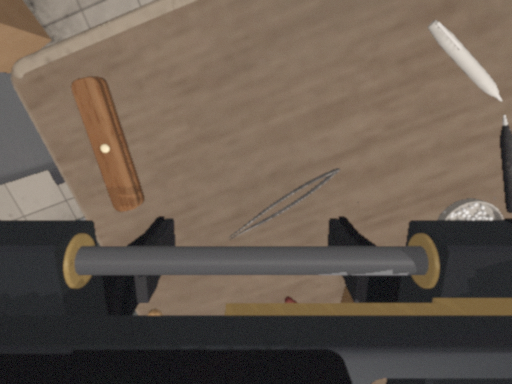

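```bash
cat > h.py <<'E'
import numpy as np, cv2
def cloud(c):
    d=c["range_z"]; v,u=np.mgrid[0:d.shape[0],0:d.shape[1]]
    P=np.stack([(u-c["cx"])/c["fx"]*d,(v-c["cy"])/c["fy"]*d,d],-1)
    M=c["cam_to_world"]; W=P@M[:3,:3].T+M[:3,3]; W[d==0]=np.nan; return W
def ray(c,u,v,z):
    M=c["cam_to_world"]; d=M[:3,:3]@np.array([(u-c["cx"])/c["fx"],(v-c["cy"])/c["fy"],1]); o=M[:3,3]
    return o+d*(z-o[2])/d[2]
E
python3 - <<'E'
from rig import bot
from h import *
np.set_printoptions(precision=4,suppress=True)
c=bot.capture("top"); W=cloud(c); f=c["frame"]
print("table z",np.nanmedian(W[240:270,190:260,2]))
cv2.imwrite("pics/topbox.png",cv2.resize(f[175:285,260:350,::-1],None,fx=5.4,fy=5.4,interpolation=cv2.INTER_CUBIC))
cv2.imwrite("pics/topbar.png",cv2.resize(f[165:295,180:260,::-1],None,fx=4.5,fy=4.5,interpolation=cv2.INTER_CUBIC))
s=bot.capture("scene"); 
cv2.imwrite("pics/scbox.png",cv2.resize(s["frame"][185:305,210:370,::-1],None,fx=5,fy=5,interpolation=cv2.INTER_CUBIC))
# box: height mask
m=((W[...,2]>0.015)&(W[...,2]<0.045)).astype(np.uint8); m[:, :262]=0; m[:180]=0;m[290:]=0
n,l,st,ce=cv2.connectedComponentsWithStats(m); print(st,ce)
i=1+np.argmax(st[1:,4]); P=W[l==i]; 
r=cv2.minAreaRect((P[:,:2]*1000).astype(np.float32)); print("box rect",r)
for lo,hi in [(0.055,0.066),(0.066,0.08)]:
    m2=((W[...,2]>lo)&(W[...,2]<hi)).astype(np.uint8); m2[:,:262]=0;m2[:180]=0
    n,l,st,ce=cv2.connectedComponentsWithStats(m2)
    for k in range(1,n):
        if st[k,4]>5: Q=W[l==k]; print(lo,st[k],Q.mean(0),cv2.minAreaRect((Q[:,:2]*1000).astype(np.float32)))
# bar
m3=((f.min(-1)>150)).astype(np.uint8); m3[:170]=0; m3[260:]=0; m3[:,:190]=0; m3[:,240:]=0
n,l,st,ce=cv2.connectedComponentsWithStats(m3); print(st)
i=1+np.argmax(st[1:,4]); v,u=np.where(l==i)
Q=np.array([ray(c,a,b,0.010) for a,b in zip(u,v)])
print("bar",cv2.minAreaRect((Q[:,:2]*1000).astype(np.float32)), Q.mean(0), np.nanmedian(W[l==i][:,2]))
cc=Q[:,:2]-Q[:,:2].mean(0); w,V=np.linalg.eigh(cc.T@cc); print(V[:,1],np.degrees(np.arctan2(V[1,1],V[0,1])))
E
```

```text
table z -0.0008146381747158316
[[     0      0    512    384 192470]
 [   272    188     66     80   4138]] [[254.4562 190.6907]
 [304.0486 229.1443]]
box rect ((507.7468566894531, -138.35867309570312), (180.6773223876953, 140.28245544433594), 6.065300464630127)
0.055 [325 195   8  19 101] [ 0.5578 -0.1927  0.0609] ((557.3485717773438, -192.9413604736328), (43.703636169433594, 13.963349342346191), 5.746114253997803)
0.055 [274 199   8  16  94] [ 0.5469 -0.0738  0.061 ] ((547.89013671875, -73.84081268310547), (35.61464309692383, 13.863908767700195), 6.042270660400391)
0.055 [276 216   6   2   7] [ 0.5235 -0.076   0.0624] ((523.7183837890625, -76.49920654296875), (11.470030784606934, 2.1972811222076416), 86.58585357666016)
0.066 [326 193   6   3  14] [ 0.5785 -0.1914  0.0683] ((579.0538330078125, -190.8650665283203), (5.110743045806885, 11.456565856933594), 3.923668622970581)
0.066 [274 197   6   3  13] [ 0.5659 -0.072   0.0686] ((565.9414672851562, -71.18506622314453), (4.688498497009277, 11.943872451782227), 10.852441787719727)
0.066 [328 211   6   2  12] [ 0.538 -0.195  0.069] ((537.9801635742188, -194.96937561035156), (11.196215629577637, 2.4233007431030273), 89.6197280883789)
0.066 [276 215   6   2  11] [ 0.5256 -0.0765  0.0691] ((525.507568359375, -76.16022491455078), (2.629399299621582, 11.441840171813965), 1.0709067583084106)
0.066 [301 228  11   6  59] [ 0.4924 -0.1395  0.0713] ((492.3976135253906, -139.30235290527344), (11.904577255249023, 22.501323699951172), 4.462937831878662)
[[     0      0    512    384 195792]
 [   203    179     22     62    816]]
bar ((547.3578491210938, 79.39991760253906), (32.33342361450195, 152.3028564453125), 83.74441528320312) [0.5462 0.0797 0.01  ] 0.008695399532083203
[-0.9944  0.106 ] 173.91407205073685
```

Emit:
step_arm:
  motion:
    - [[0,0,3,10,-15,-3,87],[0,0,7,30,-46,-10,87],[0,0,11,52,-79,-20,87],[0,0,14.3,73,-112,-30,87],[0,0,14.3,94,-145,-40,87],[0,0,14.3,115,-178,-50,87],[0,0,14.3,136,-211,-60,87],[0,0,14.3,157,-244,-70,87],[0,0,14.3,178,-277,-80,87],[0,0,14.3,199,-308,-90,87],[0,0,14.3,220,-340,-95,87],[0,0,14.3,240,-371,-100,87]]

```text
time_s: 1.25
position: [0.4591, 0.2129, 0.3043]
tcp_rot: [[-0.0, -0.994, 0.107], [-0.0, 0.107, 0.994], [-1.0, 0.0, -0.0]]
force: [1.2, 0.7, -0.1]
opening: 0.999
```

Emit:
step_arm:
  motion:
    - [[0,0,0,18,-28,-5,87],[0,0,0,37,-56,-10,87],[0,0,0,55,-85,-15,87],[0,0,0,73,-112,-25,87],[0,0,0,85,-130,-35,87],[0,0,0,89,-135,-40,87],[0,0,0,89,-135,-40,87],[0,0,0,89,-135,-40,87]]

```text
time_s: 1.92
position: [0.5466, 0.08, 0.2644]
tcp_rot: [[-0.002, -0.994, 0.108], [0.001, 0.108, 0.994], [-1.0, 0.002, 0.0]]
force: [0.2, 0.4, 0.7]
opening: 1.002
```

Run:
```python
from rig import bot
from h import *
np.set_printoptions(precision=4,suppress=True)
s=bot.read_state(); print(s["time_s"],s["position"],s["tcp_rot"],s["joint_positions"],s["force"])
c=bot.capture("wrist"); cv2.imwrite("pics/w1.png",c["frame"][:,:,::-1]); print(c["cam_to_world"])
```

```text
1.9167 [0.5466 0.08   0.2644] [[-0.0021 -0.9942  0.1076]
 [ 0.0006  0.1076  0.9942]
 [-1.      0.0022  0.0003]] [ -3.2715  36.4106  99.2085   0.0358  44.5031 -87.1195] [0.1655 0.3577 0.7192]
[[ 0.1069  0.9601  0.2582  0.4759]
 [ 0.9943 -0.1033 -0.0274  0.0867]
 [ 0.0004  0.2597 -0.9657  0.2431]
 [ 0.      0.      0.      1.    ]]
```

View pics/w1.png

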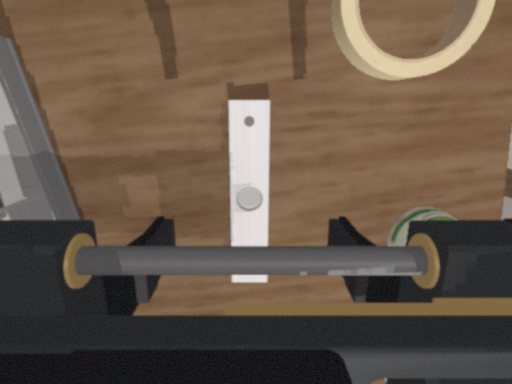

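View pics/scbox.png

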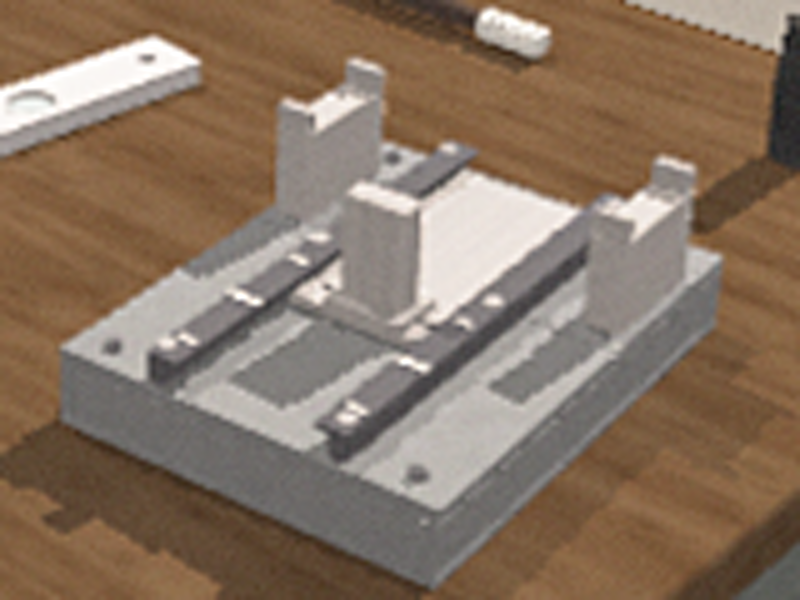

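Run:
```python
from rig import bot
from h import *
np.set_printoptions(precision=4,suppress=True)
c=bot.capture("wrist"); f=c["frame"]
print("lens",ray(c,250,198,.01),"ends",ray(c,249,100,.01),ray(c,249.5,282,.01))
```

```text
lens [0.5465 0.0789 0.01  ] ends [0.4722 0.0861 0.01  ] [0.621  0.0705 0.01  ]
```

Emit:
step_arm:
  motion:
    - [[0,0,0,0,-1,-15,87],[0,0,0,0,-1,-35,87],[0,0,0,0,-1,-55,80],[0,0,0,0,-1,-70,70],[0,0,0,0,-1,-77,60],[0,0,0,0,-1,-80,50],[0,0,0,0,-1,-80,40],[0,0,0,0,-1,-80,30],[0,0,0,0,-1,-80,22],[0,0,0,0,-1,-80,22],[0,0,0,0,-1,-80,22],[0,0,0,0,-1,-80,22]]

```text
time_s: 3.02
position: [0.5474, 0.0786, 0.1853]
tcp_rot: [[0.001, -0.994, 0.107], [-0.0, 0.107, 0.994], [-1.0, -0.001, 0.0]]
force: [0.1, -0.3, 2.3]
opening: 0.341
```

Emit:
step_arm:
  motion:
    - [[0,0,0,0,0,8,15],[0,0,0,0,0,30,15],[0,0,0,0,0,60,15],[0,0,0,0,0,90,15],[0,0,-5,0,-5,110,15],[0,0,-11,0,-18,115,15],[0,0,-17,1,-35,115,15],[0,0,-24,1,-55,115,15],[0,0,-30,2,-75,115,15],[0,0,-37,2,-95,115,15],[0,0,-44,3,-115,115,15],[0,0,-50,3,-135,115,15]]

```text
time_s: 4.02
position: [0.55, -0.0573, 0.3003]
tcp_rot: [[0.0, -0.552, 0.834], [-0.0, 0.834, 0.552], [-1.0, -0.0, 0.0]]
force: [-0.5, 0.1, -1.1]
opening: 0.337
```

Emit:
step_arm:
  motion:
    - [[0,0,-6,0,-18,0,15],[0,0,-12,1,-36,0,15],[0,0,-18,1,-52,0,15],[0,0,-23,2,-66,0,15],[0,0,-26.5,2,-75,0,15],[0,0,-27.9,2,-77,0,15],[0,0,-27.9,2,-77,0,15],[0,0,-27.9,2,-77,0,15]]

```text
time_s: 4.68
position: [0.5519, -0.133, 0.2999]
tcp_rot: [[-0.001, -0.105, 0.994], [0.001, 0.994, 0.105], [-1.0, 0.001, -0.0]]
force: [-0.4, 0.8, -1.2]
opening: 0.337
```

Run:
```python
from rig import bot
from h import *
np.set_printoptions(precision=4,suppress=True)
s=bot.read_state(); print(s["time_s"],s["position"],s["tcp_rot"],s["joint_positions"],s["force"],s["opening"])
c=bot.capture("scene"); cv2.imwrite("pics/s2.png",cv2.resize(c["frame"][125:305,190:390,::-1],None,fx=3.3,fy=3.3,interpolation=cv2.INTER_CUBIC))
c=bot.capture("wrist"); cv2.imwrite("pics/w2.png",c["frame"][:,:,::-1])
```

```text
4.6833 [ 0.5519 -0.133   0.2999] [[-0.0005 -0.1048  0.9945]
 [ 0.0006  0.9945  0.1048]
 [-1.      0.0006 -0.0005]] [-24.8267  34.0219  95.7823   0.021   50.2376 -30.8545] [-0.4335  0.823  -1.2471] 0.3369005508297443
```

View pics/s2.png

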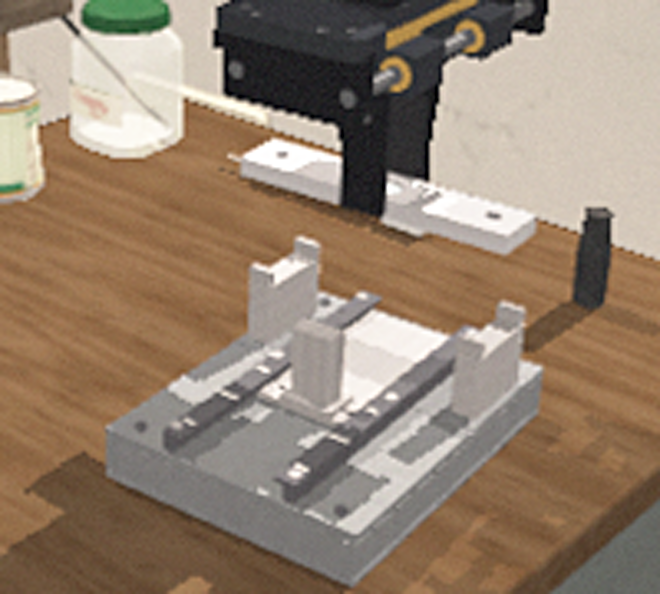

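View pics/w2.png

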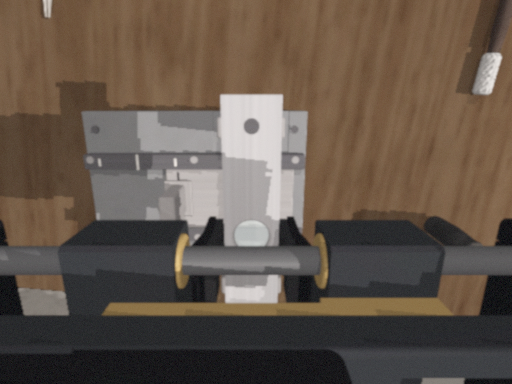

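Emit:
step_arm:
  motion:
    - [[0,0,0,0,0,-10,15],[0,0,0,0,0,-22,15],[0,0,0,0,0,-32,15],[0,0,0,0,0,-38,15],[0,0,0,0,0,-40,15],[0,0,0,0,0,-40,15]]

```text
time_s: 5.28
position: [0.5521, -0.1331, 0.2588]
tcp_rot: [[-0.002, -0.104, 0.995], [0.001, 0.995, 0.104], [-1.0, 0.001, -0.002]]
force: [0.1, 0.7, -0.8]
opening: 0.341
```

Run:
```python
from rig import bot
from h import *
np.set_printoptions(precision=4,suppress=True)
s=bot.read_state(); print(s["time_s"],s["position"],s["force"],s["opening"])
c=bot.capture("wrist"); cv2.imwrite("pics/w3.png",cv2.resize(c["frame"][80:250,150:350,::-1],None,fx=3.5,fy=3.5,interpolation=cv2.INTER_CUBIC))
c=bot.capture("scene"); cv2.imwrite("pics/s3.png",cv2.resize(c["frame"][165:285,220:380,::-1],None,fx=4.5,fy=4.5,interpolation=cv2.INTER_CUBIC))
```

```text
5.2833 [ 0.5521 -0.1331  0.2588] [ 0.1327  0.6712 -0.838 ] 0.34138855939693913
```

View pics/w3.png

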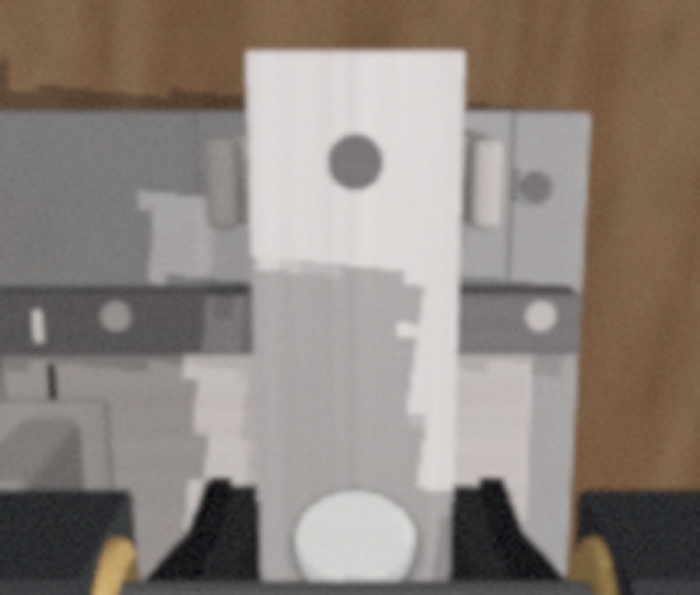

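View pics/s3.png

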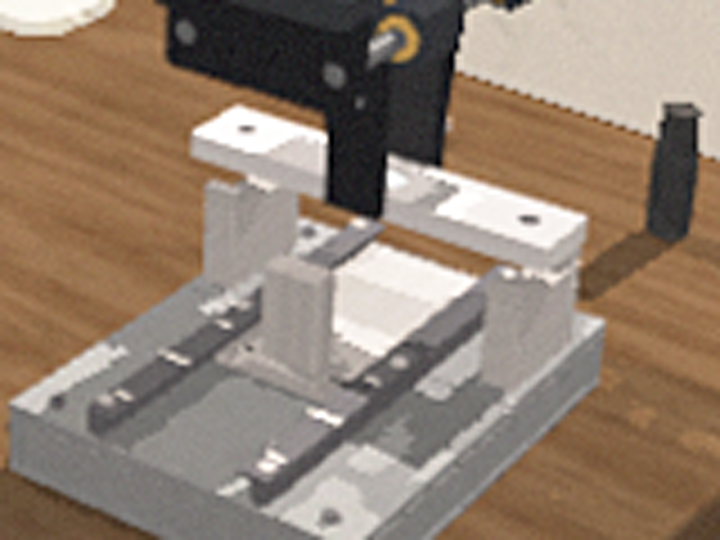

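Emit:
step_arm:
  motion:
    - [[0,0,0,0,0,-3,15],[0,0,0,0,0,-6,15],[0,0,0,0,0,-8,15],[0,0,0,0,0,-10,15],[0,0,0,0,0,-11,15],[0,0,0,0,0,-11,15]]

```text
time_s: 5.88
position: [0.5522, -0.1334, 0.2485]
tcp_rot: [[-0.0, -0.104, 0.995], [0.0, 0.995, 0.104], [-1.0, 0.0, -0.0]]
force: [0.1, -0.5, -0.9]
opening: 0.341
```

Emit:
step_arm:
  motion:
    - [[0,0,0,0,0,-1,15],[0,0,0,0,0,-1.5,15],[0,0,0,0,0,-1.5,15]]

```text
time_s: 6.13
position: [0.5523, -0.1334, 0.2473]
tcp_rot: [[0.0, -0.104, 0.995], [-0.0, 0.995, 0.104], [-1.0, -0.0, 0.0]]
force: [-0.6, 0.2, -1.5]
opening: 0.337
```

Emit:
step_arm:
  motion:
    - [[0,0,0,0,0,0,33],[0,0,0,0,0,0,37],[0,0,0,0,0,0,42],[0,0,0,0,0,0,44],[0,0,0,0,0,5,44],[0,0,0,0,0,20,44],[0,0,0,0,0,40,44],[0,0,0,0,0,60,44],[0,0,0,-15,-2,65,44],[0,0,0,-40,-4,65,44],[0,0,0,-56,-6,65,44],[0,0,0,-60,-6,65,44]]

```text
time_s: 7.13
position: [0.4898, -0.1389, 0.3126]
tcp_rot: [[-0.003, -0.103, 0.995], [0.001, 0.995, 0.103], [-1.0, 0.001, -0.003]]
force: [0.7, 0.1, 0.4]
opening: 0.507
```

Run:
```python
from rig import bot
from h import *
np.set_printoptions(precision=4,suppress=True)
s=bot.read_state(); print(s["time_s"],s["position"],s["force"],s["opening"])
c=bot.capture("wrist"); cv2.imwrite("pics/w4.png",c["frame"][:,:,::-1])
c=bot.capture("scene"); cv2.imwrite("pics/s4.png",cv2.resize(c["frame"][165:285,220:380,::-1],None,fx=4.5,fy=4.5,interpolation=cv2.INTER_CUBIC))
```

```text
7.1333 [ 0.4898 -0.1389  0.3126] [0.7393 0.112  0.3905] 0.5066623644415325
```

View pics/w4.png

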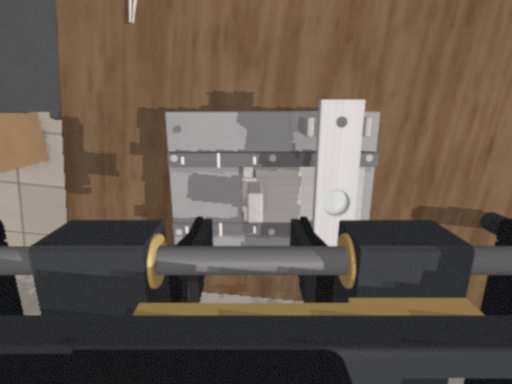

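View pics/s4.png

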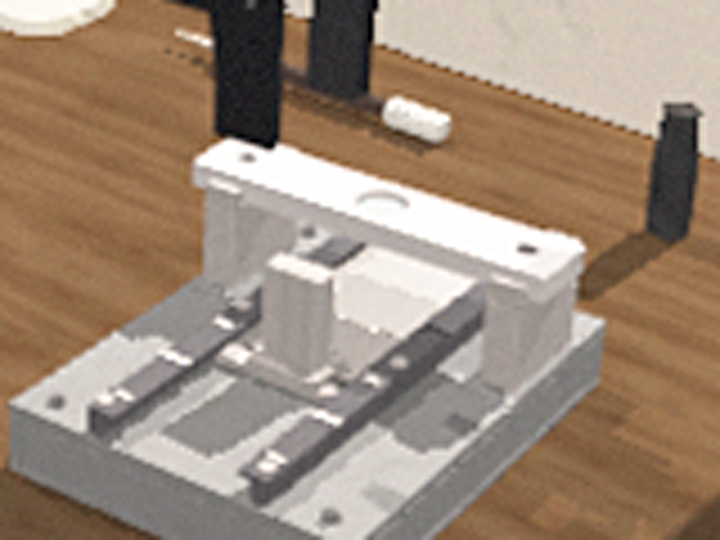

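Run:
```python
from rig import bot
from h import *
np.set_printoptions(precision=4,suppress=True)
for n in ["scene","wrist"]:
    c=bot.capture(n); W=cloud(c)
    m=(W[...,2]>0.058)&(W[...,2]<0.085)&(abs(W[...,0]-.5525)<.03)&(W[...,1]<-.04)&(W[...,1]>-.23)
    Q=W[m]; print(n,m.sum(),np.percentile(Q[:,2],[10,50,90]))
    t=Q[abs(Q[:,2]-0.0715)<0.003]; print(cv2.minAreaRect((t[:,:2]*1000).astype(np.float32)),t.mean(0))
    A=np.c_[t[:,:2]-t[:,:2].mean(0),np.ones(len(t))]; print("plane",np.linalg.lstsq(A,t[:,2],rcond=None)[0])
    if n=="wrist": print("lens",ray(c,335.5,203,.072))
    m=(W[...,2]>0.069)&(W[...,2]<0.08)&(abs(W[...,0]-.4928)<.02)&(abs(W[...,1]+.14)<.02)
    if m.sum()>5: print("tab",W[m].mean(0),cv2.minAreaRect((W[m][:,:2]*1000).astype(np.float32)))
```

```text
scene 1301 [0.0632 0.0705 0.0718]
((551.2509765625, -131.26206970214844), (45.80998611450195, 150.8769989013672), 5.620227336883545) [ 0.5507 -0.1373  0.0709]
plane [0.0179 0.0034 0.0709]
tab [ 0.4907 -0.1428  0.0712] ((491.5620422363281, -142.19020080566406), (12.773469924926758, 22.967178344726562), 6.873889446258545)
wrist 6384 [0.0671 0.0703 0.0713]
((551.3543701171875, -130.0020751953125), (44.9256477355957, 142.97476196289062), 6.120503902435303) [ 0.5494 -0.1034  0.0705]
plane [0.0005 0.0006 0.0705]
lens [ 0.5564 -0.1341  0.072 ]
tab [ 0.4928 -0.1426  0.0708] ((492.6424865722656, -142.78384399414062), (11.462618827819824, 23.19019317626953), 6.219037055969238)
```

Emit:
step_arm:
  motion:
    - [[0,0,0,0,-1,-5,38],[0,0,0,0,-1,-20,38],[0,0,0,0,-1,-35,38],[0,0,0,0,-1,-50,38],[0,0,0,0,-1,-65,38],[0,0,0,0,-1,-78,38],[0,0,0,0,-1,-85,38],[0,0,0,0,-1,-87,38],[0,0,0,0,-1,-87,38]]

```text
time_s: 8.08
position: [0.4926, -0.1404, 0.2246]
tcp_rot: [[-0.001, -0.104, 0.995], [0.0, 0.995, 0.104], [-1.0, 0.0, -0.001]]
force: [0.3, -0.1, -0.2]
opening: 0.435
```

Run:
```python
from rig import bot
from h import *
np.set_printoptions(precision=4,suppress=True)
s=bot.read_state(); print(s["time_s"],s["position"],s["force"],s["opening"])
c=bot.capture("scene"); cv2.imwrite("pics/s5.png",cv2.resize(c["frame"][165:285,220:380,::-1],None,fx=4.5,fy=4.5,interpolation=cv2.INTER_CUBIC))
```

```text
8.0833 [ 0.4926 -0.1404  0.2246] [ 0.3031 -0.0715 -0.1813] 0.43527632262543425
```

View pics/s5.png

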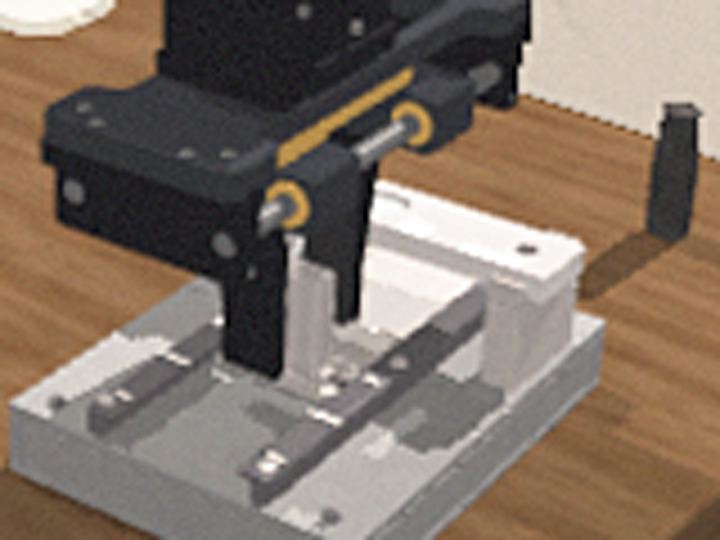

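Emit:
step_arm:
  motion:
    - [[0,0,0,0,0,0,30],[0,0,0,0,0,0,20],[0,0,0,0,0,0,10],[0,0,0,0,0,0,2],[0,0,0,0,0,0,0],[0,0,0,0,0,0,0],[0,0,0,0,0,0,0]]

```text
time_s: 8.72
position: [0.4921, -0.1404, 0.2256]
tcp_rot: [[-0.0, -0.104, 0.995], [-0.0, 0.995, 0.104], [-1.0, -0.0, -0.0]]
force: [-1.4, -0.3, 4.6]
opening: 0.135
```

Emit:
step_arm:
  motion:
    - [[0,0,0,-2,-0.2,0,0],[0,0,0,-5,-0.5,0,0],[0,0,0,-8,-0.8,0,0],[0,0,0,-11,-1.2,0,0],[0,0,0,-14,-1.5,0,0],[0,0,0,-17,-1.8,0,0],[0,0,0,-20,-2.1,0,0],[0,0,0,-22,-2.3,0,0],[0,0,0,-22,-2.3,0,0]]

```text
time_s: 9.47
position: [0.4709, -0.1426, 0.2256]
tcp_rot: [[0.003, -0.103, 0.995], [-0.001, 0.995, 0.103], [-1.0, -0.001, 0.003]]
force: [4.9, 3.8, 2.1]
opening: 0.135
```

Run:
```python
from rig import bot
from h import *
np.set_printoptions(precision=4,suppress=True)
s=bot.read_state(); print(s["time_s"],s["position"],s["force"],s["opening"])
c=bot.capture("scene"); cv2.imwrite("pics/s6.png",cv2.resize(c["frame"][165:285,220:380,::-1],None,fx=4.5,fy=4.5,interpolation=cv2.INTER_CUBIC))
```

```text
9.4667 [ 0.4709 -0.1426  0.2256] [4.8615 3.7945 2.122 ] 0.13510724531943194
```

View pics/s6.png

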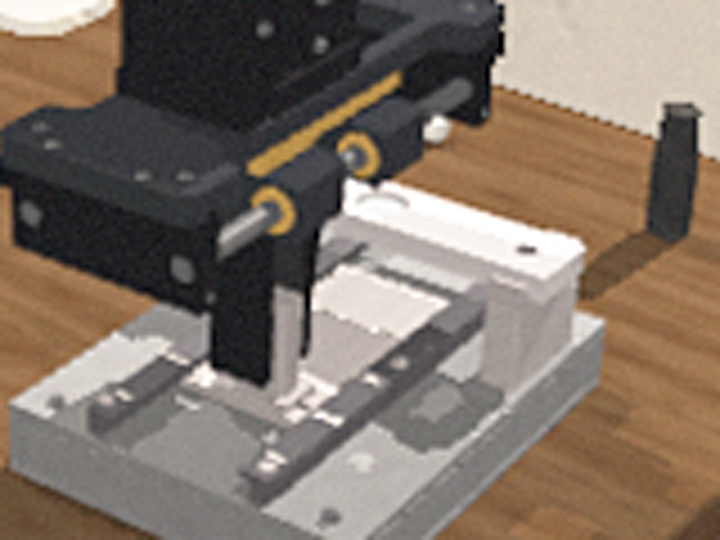

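Emit:
step_arm:
  motion:
    - [[0,0,0,-2,-0.1,0,0],[0,0,0,-5,-0.3,0,0],[0,0,0,-7,-0.5,0,0],[0,0,0,-8.5,-0.6,0,0],[0,0,0,-8.5,-0.6,0,0],[0,0,0,-8.5,-0.6,0,0],[0,0,0,-8.5,-0.6,0,0],[0,0,0,-8.5,-0.6,0,0],[0,0,0,-8.5,-0.6,0,0],[0,0,0,-8.5,-0.6,0,0],[0,0,0,-8.5,-0.6,0,0],[0,0,0,-8.5,-0.6,0,0]]

```text
time_s: 10.52
position: [0.4631, -0.1433, 0.2256]
tcp_rot: [[0.005, -0.103, 0.995], [-0.001, 0.995, 0.103], [-1.0, -0.002, 0.004]]
force: [6.2, 4.5, 2.0]
opening: 0.137
```

Run:
```python
from rig import bot
from h import *
np.set_printoptions(precision=4,suppress=True)
s=bot.read_state(); print(s["time_s"],s["position"],s["force"],s["opening"])
c=bot.capture("scene"); cv2.imwrite("pics/s7.png",cv2.resize(c["frame"][165:285,220:380,::-1],None,fx=4.5,fy=4.5,interpolation=cv2.INTER_CUBIC))
c=bot.capture("wrist"); cv2.imwrite("pics/w7.png",c["frame"][:,:,::-1])
c=bot.capture("top"); W=cloud(c)
m=(W[...,2]>0.058)&(W[...,2]<0.085)&(abs(W[...,0]-.5525)<.04)&(W[...,1]<-.04)&(W[...,1]>-.23)
t=W[m&(abs(W[...,2]-.0715)<.003)];print(len(t),t.mean(0))
```

```text
10.5167 [ 0.4631 -0.1433  0.2256] [6.1576 4.5173 1.9798] 0.13655659404932938
13 [ 0.5755 -0.1968  0.0707]
```

View pics/s7.png

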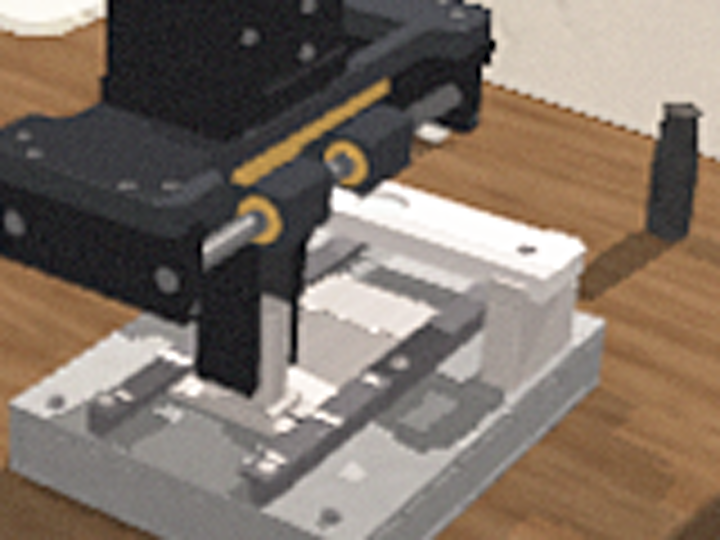

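View pics/w7.png

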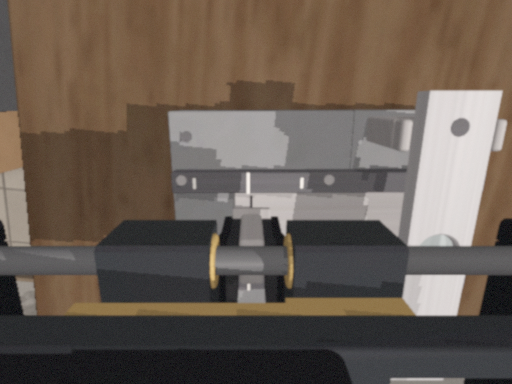

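Run:
```python
from rig import bot
s=bot.read_state(); print(s["time_s"],s["position"],s["force"],s["opening"])
print(bot.hand_in())
```

```text
10.6667 [ 0.46304905 -0.14336456  0.22559148] [5.96923633 5.0259556  2.09839103] 0.13782493737262969
the job is handed in; nothing more can be done
None
```

The lens bar is lying in both saddles and let go, and I handed the job in at 10.7 s with the fingers still holding the shutter tab at about half travel.

- **Lens bar:** Its top measured 70.5–71 mm. Allowing for the cameras reading the table about 1 mm low, that matches the expected 72 mm. It lay flat, with the cheeks showing on both sides.
    - The lens came out at (0.556, -0.134) against a seat at about (0.5525, -0.1335), roughly 4 mm off and within the 12 mm limit.
    - In the last pictures it was still in the saddles and clear of the fingers.
- **Shutter:** The arm pulled about 29 mm. Allowing for a slight tilt of the tool, I estimate 28–29 mm of travel. In the last wrist picture the shutter's mark was within about 3 pixels of the half tick. The tool read a pull of about 6 N in x at the end.
- **Disagreements:**
    - The tool also felt about 5 N sideways (y) while holding the tab, which I left alone.
    - The last top-camera check of the bar was no use because the arm blocked the view: only 13 points, all at one end.
- **Bystanders:** The arm never went near the tweezers, punch or graver. I took no final measurement of their positions.

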